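Park two pipettes on their sloped rest

ROBOT

A 7-joint arm with a two-finger parallel gripper is mounted at the origin on the work surface. World frame = base frame: x ahead of the robot, y to its left, z up, the work surface at z = 0. Lengths are in mm, angles in rad, forces in N, time in s.
With the tool pointing down it reaches from about 400 to 850 mm from the base axis. Payload 4.5 kg.
Tool frame: the origin (TCP) lies on the centre line of the jaws, within the pads' length; the fingertips stand 25 mm ahead of it and the grasp point (between the pads) lies 6 mm ahead of it; z points along the fingers, y is the line along which they close (so a half turn about z gives the same grasp; the last joint's range is limited). The gripper opens to 85 mm and grips with 20 to 120 N. Pads are 22 mm wide; open, the fingers measure 114 mm over their backs; the gripper's body (76 mm by 85 mm) begins 54 mm behind the grasp point. The pads swing forward as they close: fully open they stand 13 mm farther back than shut.
Start: joints at [-1.236, 0.689, -0.195, 1.565, 0.157, 0.902, -0.215], TCP at [185.158, 596.966, 256.317] pointing down, gripper open.
Joint ranges: [-3.01, 3.01], [-0.46, 2.08], [-1.47, 1.51], [0.13, 2.56], [-1, 4.14], [0.04, 2.09], [-2.66, 2.66]. Speed limits (rad/s): [2.57, 2.57, 3.14, 3.14, 3.14, 3.14, 3.14].

INTERFACE

Orientations are given as a unit quaternion [w, x, y, z].
In Python, from cell import arm, gripper_to, vision, workorder, readout gives the robot as it stands. The module is installed in compiled form; this text tells all that it offers. Calls block until the motion is done:
- arm.reach(position, orientation): joint-space move of the TCP to a pose.
- arm.line_to(position, feed=150, ori=None): straight line of the TCP; ori=None keeps the orientation; feed is the mean speed in mm/s.
- arm.move_joints(angles): joint-space move.
- gripper_to(opening, effort=None): finger opening in mm; effort is the grip in N (None keeps the last); returns when the fingers have stopped.
- arm.hold(seconds).
- arm.inverse_kinematics(position, orientation): joint angles nearest the present ones, or None.
- vision.read_camera(name): name is "scene" or "top" or "wrist"; returns a dict with "pixels" (480x640x3 uint8, red, green, blue), "intrinsics" (3x3 intrinsics, pixels), "R" (3x3) and "t" (3): a world point X has camera coordinates R X + t. Camera axes: x right, y down, z forward; pixel columns grow to the right and rows downward; lengths in mm; the calibration is good to about 2 mm. A picture is of the moment at which its call begins. There is no depth.
A pose or a line that the arm cannot do raises arm.Unreachable and nothing moves.
- workorder.close_job(): hands the job in; it is judged then, once.
Readings, each from a call of its own:
- readout.current_time(): time.
- readout.current_qpos(): joint angles.
- readout.current_qd(): joint speeds.
- readout.current_joint_torque(): joint torques, N m.
- readout.current_ee_pos(): TCP position.
- readout.current_tool_rot(): TCP orientation.
- readout.current_ft_force(): force on the tool from outside, world axes, zero at the start.
- readout.current_wrist_torque(): the same for the moment, N m.
- readout.current_grip_width(): finger opening in mm.
- readout.current_grip_force(): force on a finger pad.
Only numpy, scipy, OpenCV 4.12 (cv2) and the standard library are available. Lean on these libraries where they do the work, as an engineer would, in place of code of your own. Each camera call takes 0.05 s, during which the arm holds its last target. There are 200 camera calls.

TASK

Aliquoting is finished: pick up the two pipettes lying on the bench and park each one in the empty cradle of the sloped rest that fits it, the stout one in the wide cradle and the slim one in the empty narrow cradle. Lay each pipette with its nozzle low at the front, shaft down in the fork, handle down in the saddle, hook up, and its shoulder brought down against the fork, then let go. Do not drop the pipettes or ever point a nozzle upwards, and leave the pipette already parked and the other things on the bench where they are.

Things in the scene. Friction and masses are not known exactly. Their poses are not given: they have to be found in the camera images.
- big_pipette: Stout hand pipette, grey handle, blue shaft, on the bench on its flat underside, hook up. Origin: underside of handle, near its balance, good grasp point. x from nozzle to plunger, z to hook. mm: handle x -40 (flat shoulder) to 60, 34 wide, 30 high; shaft 20 thick to x -76, tapers to 12 at nozzle end -117, axis z 15; plunger end 82; hook x 26-58 to z 52. 98-169 g.
- slim_pipette: Slim hand pipette, grey handle, blue shaft, on the bench on its flat underside, hook up. Origin: underside of handle, near its balance, good grasp point. x from nozzle to plunger, z to hook. mm: handle x -40 (flat shoulder) to 60, 26 wide, 28 high; shaft 10 thick to x -76, tapers to 6 at nozzle end -117, axis z 14; plunger end 82; hook x 26-58 to z 50. 68-117 g.
- wide_cradle: White plastic cradle fixed on the rest, in any of its 3 places; empty, for the stout pipette. Origin: under its 120 x 56 mm foot, 8 mm above the bench; z up, x level from its low front (fork, robot side) to its high back (saddle), a slope of 0.38 rad. Fork: 8 mm plate square to the slope, slot 25 mm wide for the shaft. Saddle: 10 mm bar for the handle, 41 mm between its cheeks.
- free_cradle: Same build as the wide cradle, but narrow, for the slim pipette: slot 15 mm wide, saddle 33 mm between its cheeks. Empty; it too can be any of the 3 places.
- taken_cradle: Same build as the wide cradle, but narrow like the free one, with a pipette parked in it.
- wide_home (a point): Where the stout pipette's origin lies when parked in the wide cradle, 70 mm above the cradle's origin. Its x axis then points along the cradle's +x raised 0.38 rad. In that pipette's frame, mm: fork x -48 to -40, so the shoulder touches it; prongs up to z 27, their flared tips from z 18; saddle x 31 to 41, floor z 0, cheeks up to z 22; 18 mm wide spine below z -10.
- free_home (a point): The same point for the slim pipette in the free narrow cradle: 70 mm above that cradle's origin, with the same parked slope and heights.
- parked_pipette: A third pipette, the same as the slim one, parked in the taken cradle; leave it there. Origin as the slim pipette's, but its axes are the cradle's (x level, z up) though the pipette slopes.
- rest_base: Fixed dark grey plate of the sloped rest, 205 x 244 x 8 mm. Origin on the bench below the middle cradle; axes as the cradles'. The 3 cradles stand side by side along y, 76 mm apart.
- tip_box: Closed blue tip box, 122 x 84 x 62 mm, standing on the bench; origin in the middle of its underside. Leave it.
- buffer_bottle: White plastic bottle, 60 mm across, 120 mm high, upright; origin in the middle of its underside. Leave it.
Mind the look-alikes: they are no part of the job. Leave any yellow look-alike of the slim_pipette alone. Leave any orange look-alike of the big_pipette alone.

How it is judged (in metres and radians):
At the end, for the whole second after the job is handed in: Stout pipette in the wide cradle, slim one in the empty narrow cradle: origin within 8 mm of home (shoulder at the fork), slope 0.38 +- 0.06 rad nozzle low, hook up, square to the cradle within 0.09 rad, carried by it, at rest, let go; the parked pipette within 10 mm of its start (distance between big_pipette and wide_home below 0.008 m and angle between big_pipette's own x axis and vertical between 1.1308 and 1.2508 rad and angle between the y axis of big_pipette and the y axis of wide_cradle, either way round below 0.09 rad and angle between each of big_pipette, slim_pipette's own z axis and vertical below 0.6 rad and contact force between big_pipette and wide_cradle above 0.2 N and linear speed of each of big_pipette, slim_pipette below 0.02 m/s and contact force between each of big_pipette, slim_pipette and the fingers below 0.05 N and distance between slim_pipette and free_home below 0.008 m and angle between slim_pipette's own x axis and vertical between 1.1308 and 1.2508 rad and angle between the y axis of slim_pipette and the y axis of free_cradle, either way round below 0.09 rad and contact force between slim_pipette and free_cradle above 0.2 N and distance of parked_pipette from where it was at the start of the episode below 0.01 m); the robot touches nothing.
It fails at once if a pipette is dropped (moves faster than 0.5 m/s while not held) ((linear speed of big_pipette above 0.5 m/s and contact force between big_pipette and the fingers below 0.05 N) or (linear speed of slim_pipette above 0.5 m/s and contact force between slim_pipette and the fingers below 0.05 N)).
It fails at once if a pipette's nozzle points upwards (its axis more than 20 degrees nozzle-up) (angle between any of big_pipette, slim_pipette's own x axis and vertical above 1.92 rad).
It fails at once if the parked pipette is shifted by more than 15 mm (distance of parked_pipette from where it was at the start of the episode above 0.015 m).
It fails at once if the tip box or bottle is moved by more than 30 mm (distance of any of tip_box, buffer_bottle from where it was at the start of the episode above 0.03 m).
It also fails if it takes over 72 s, if anything falls off the work surface, if the arm or the gripper's body presses on something with over 40 N, if the wrist force passes 120 N, or if a joint passes its speed limit or range.

## Working session

There is one attempt and no reset: what is moved stays moved. The work goes in short steps, each a Python script; the robot and the scene stay as the last script left them, time stands still between calls to the robot, and variables do not carry over. Pictures are saved under pics/ and viewed, at most 14 in all, crops included, and the job is handed in when it is done.

```bash
mkdir -p pics; python3 - <<'E'
from cell import vision,readout
import cv2,numpy as np,pickle
d={}
for n in ("scene","top","wrist"):
    c=vision.read_camera(n); d[n]=c
    cv2.imwrite(f"pics/{n}0.png",c["pixels"][:,:,::-1]); print(n,np.round(c["intrinsics"],1).tolist(),np.round(c["R"],3).tolist(),np.round(c["t"],1).tolist())
pickle.dump(d,open("d0.pkl","wb"))
print(readout.current_time(),readout.current_tool_rot())
E
```

```text
scene [[463.3, 0.0, 315.1], [0.0, 463.3, 245.5], [0.0, 0.0, 1.0]] [[0.771, 0.636, -0.011], [0.505, -0.623, -0.597], [-0.387, 0.455, -0.802]] [-411.1, -268.3, 1325.5]
top [[452.1, 0.0, 318.3], [0.0, 452.1, 241.4], [0.0, 0.0, 1.0]] [[0.027, -0.999, -0.017], [-0.991, -0.025, -0.132], [0.132, 0.02, -0.991]] [-24.0, 571.9, 901.5]
wrist [[332.9, 0.0, 320.1], [0.0, 332.9, 240.8], [0.0, 0.0, 1.0]] [[0.296, 0.955, -0.001], [0.911, -0.282, 0.3], [0.286, -0.09, -0.954]] [-625.2, -39.2, 379.3]
0.15 [-5.23321461e-05  1.49800341e-01  9.88716011e-01 -7.09759335e-04]
```

View pics/top0.png

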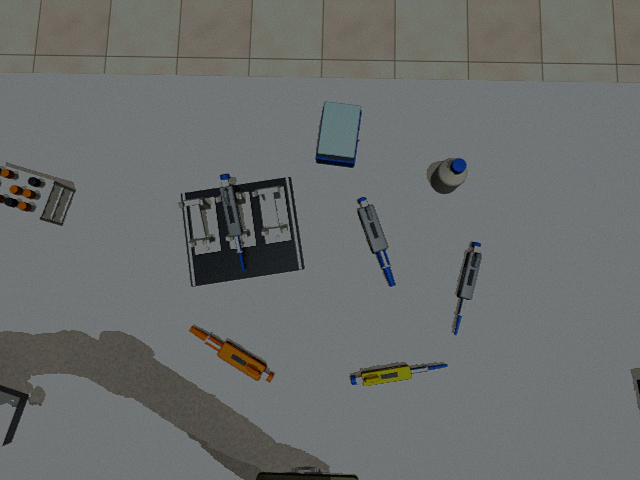

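View pics/scene0.png

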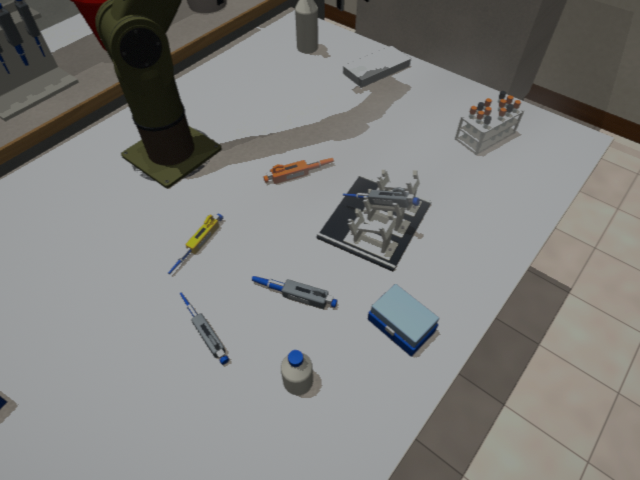

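Top view: grey pipettes lie at (373,227) and (468,270). The parked one is in the middle cradle (232,210), and the empty cradles are at (201,222) and (272,212). The look-alikes are orange (232,353) and yellow (395,375). By thickness, the stout one should be (373,227) and the slim one (468,270). I'll confirm this, and the slot widths, in an enlarged crop.

```bash
cat > h.py <<'E'
import numpy as np,cv2,pickle
def ray(c,u,v,z):
    R,t,K=(np.array(c[k],float) for k in("R","t","intrinsics"))
    o=-R.T@t; d=R.T@np.linalg.inv(K)@np.array([u,v,1.]); return (o+d*(z-o[2])/d[2])
def proj(c,X):
    R,t,K=(np.array(c[k],float) for k in("R","t","intrinsics"))
    p=K@(R@np.asarray(X,float)+t); return p[:2]/p[2]
E
python3 - <<'E'
from h import *
d=pickle.load(open("d0.pkl","rb"))
im=d["top"]["pixels"][:,:,::-1]
g=lambda i:cv2.convertScaleAbs(i,alpha=1.7)
a=cv2.resize(g(im[168:293,170:310]),None,fx=3,fy=3,interpolation=2)
b=cv2.resize(g(im[190:340,350:490]),None,fx=2.6,fy=2.6,interpolation=2)
s=d["scene"]["pixels"][:,:,::-1]
e=cv2.resize(g(s[165:270,315:435]),None,fx=2,fy=2,interpolation=2)
o=np.zeros((600,800,3),np.uint8)
o[:375,:420]=a; o[:390,425:425+364]=b; o[380:590,:240]=e
cv2.imwrite("pics/crop1.png",o)
c=d["top"]
hsv=cv2.cvtColor(c["pixels"],cv2.COLOR_RGB2HSV)
m=cv2.inRange(hsv,(105,140,50),(125,255,255))
n,l,st,ce=cv2.connectedComponentsWithStats(m)
for i in range(1,n):
    if st[i,4]>12: print(st[i],ce[i].round(1),ray(c,*ce[i],15).round(0))
E
```

```text
[358 118   2  13  14] [358.6 124.1] [838. -90.  15.]
[316 140  42  24 116] [339.  157.8] [760. -49.  15.]
[452 158  14  14 154] [458.7 164.7] [ 750. -308.   15.]
[220 174   9   6  42] [224.3 176.3] [713. 200.  15.]
[358 197   8   6  25] [361.5 199. ] [670. -99.  15.]
[473 242   8   5  25] [476.3 243.8] [ 579. -343.   15.]
[377 251   8  16  48] [380.2 258.7] [ 542. -140.   15.]
[383 250   6  15  30] [385.6 256.7] [ 546. -152.   15.]
[238 253   7  19  63] [241.2 261.6] [528. 154.  15.]
[384 267  11  20 114] [389.  276.1] [ 505. -159.   15.]
[454 315   8  20  55] [457.3 323.9] [ 410. -301.   15.]
[428 364  19   6  55] [436.4 366.6] [ 323. -257.   15.]
[351 376   5   9  36] [352.9 380. ] [292. -87.  15.]
```

View pics/crop1.png

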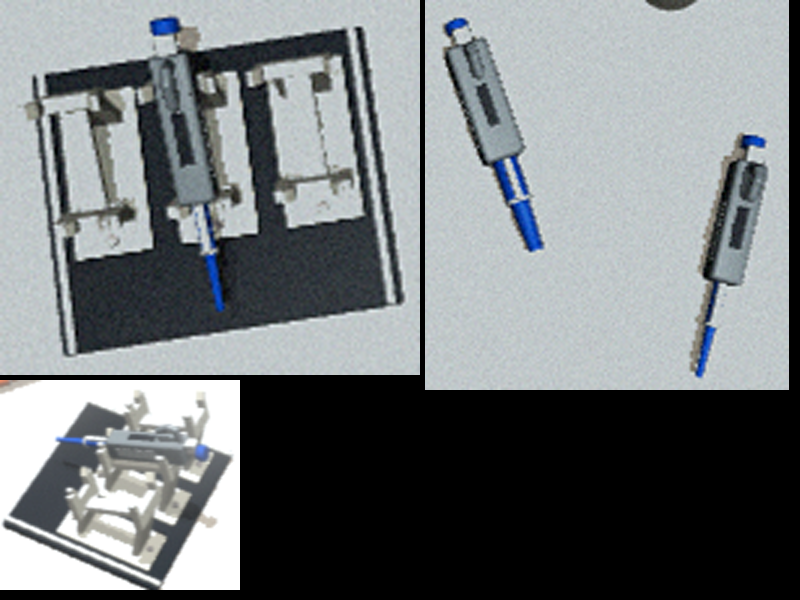

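The crop shows the stout pipette (thick blue shaft) at top (373,227) and the slim one (thin shaft) at (468,270). I can't tell the two empty cradles apart at this scale, so I'll move the wrist camera over the rest and then over the pipettes.

```bash
python3 - <<'E'
from cell import arm,vision,readout
from h import *
d={}
q=[0,0,1,0]
# tool x -> -world x, y->+y
for n,p in (("r1",(545,215,250)),("r2",(545,135,250)),("b",(520,-125,210)),("s",(430,-320,210))):
    try:
        arm.reach(p,q); c=vision.read_camera("wrist"); d[n]=c
    except arm.Unreachable as e: print(n,"unreach",e)
print(readout.current_time(),readout.current_qpos().round(2) if hasattr(readout.current_qpos(),'round') else readout.current_qpos())
pickle.dump(d,open("d1.pkl","wb"))
ims=[cv2.convertScaleAbs(d[k]["pixels"][:,:,::-1],alpha=1.3) for k in d]
for k,i in zip(d,ims): cv2.imwrite(f"pics/w_{k}.png",i)
cv2.imwrite("pics/w_all.png",cv2.resize(np.vstack([np.hstack(ims[:2]),np.hstack(ims[2:])]),(800,600),interpolation=3))
E
```

```text
4.5667 [ 0.79  0.66 -0.4   1.88  0.38  0.68  1.74]
```

View pics/w_all.png

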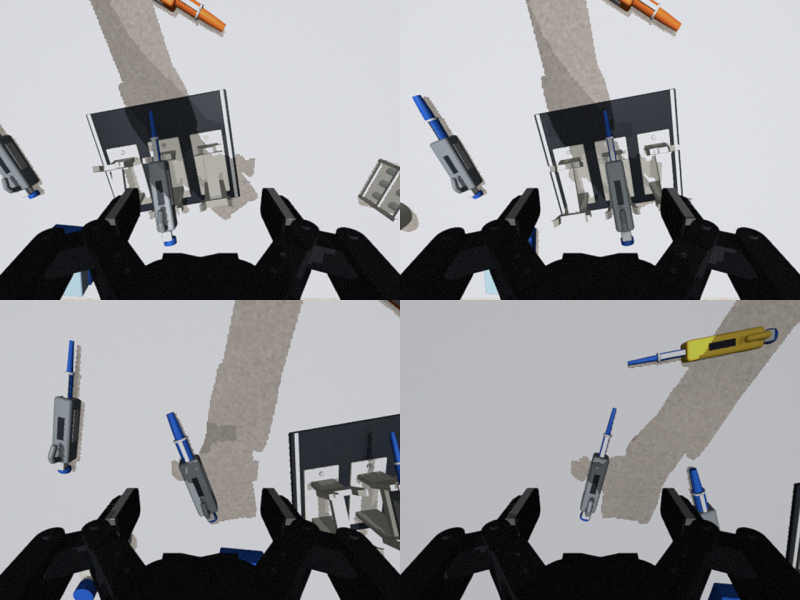

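View pics/w_r1.png

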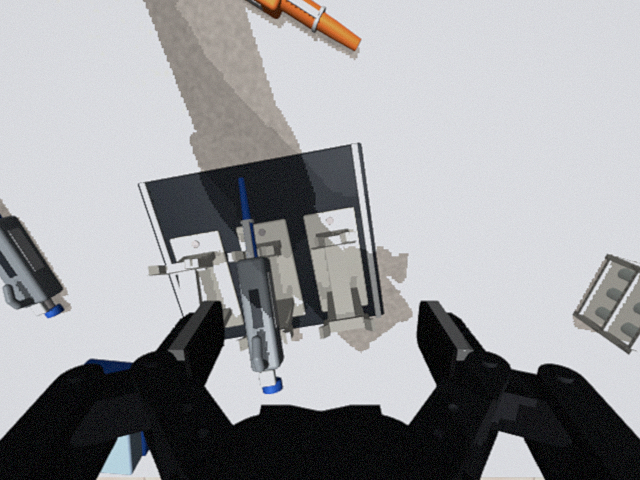

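The wrist views show the stout pipette at b-view (190,465) and the slim one at s-view (595,470). In view r1 the low-y cradle's fork (150–215, 265) looks wider than the high-y one's (318–356, 240). I'll take closer views centred over each cradle to settle it, and measure there.

```bash
python3 - <<'E'
from cell import arm,vision,readout
from h import *
c=pickle.load(open("d0.pkl","rb"))["top"]
for u,v in ((201,222),(272,212)): print(ray(c,u,v,40).round(0))
d={}
q=[0,0,1,0]
for n,p in (("f1",(640,95,240)),("f2",(640,250,240))):
    arm.reach(p,q); d[n]=vision.read_camera("wrist")
pickle.dump(d,open("d2.pkl","wb"))
ims=[cv2.convertScaleAbs(d[k]["pixels"][:,:,::-1],alpha=1.4)[40:340,120:520] for k in d]
cv2.imwrite("pics/f_all.png",np.vstack([cv2.resize(np.hstack(ims),(800,300))]))
cv2.imwrite("pics/f_all2.png",cv2.resize(np.vstack(ims),(800,1200),interpolation=2))
x=cv2.imread("pics/f_all2.png"); cv2.imwrite("pics/fa.png",x[:600]); cv2.imwrite("pics/fb.png",x[600:])
E
```

```text
[607. 237.  40.]
[632.  89.  40.]
```

View pics/fa.png

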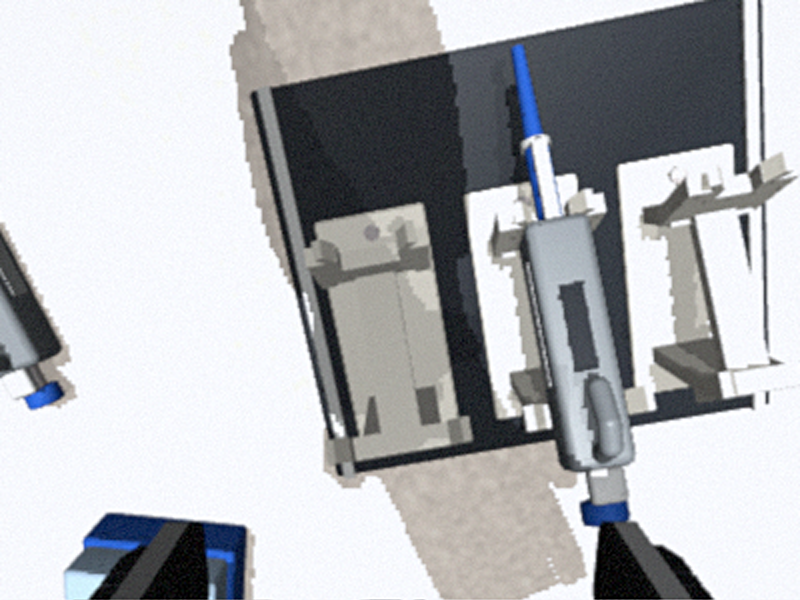

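View pics/fb.png

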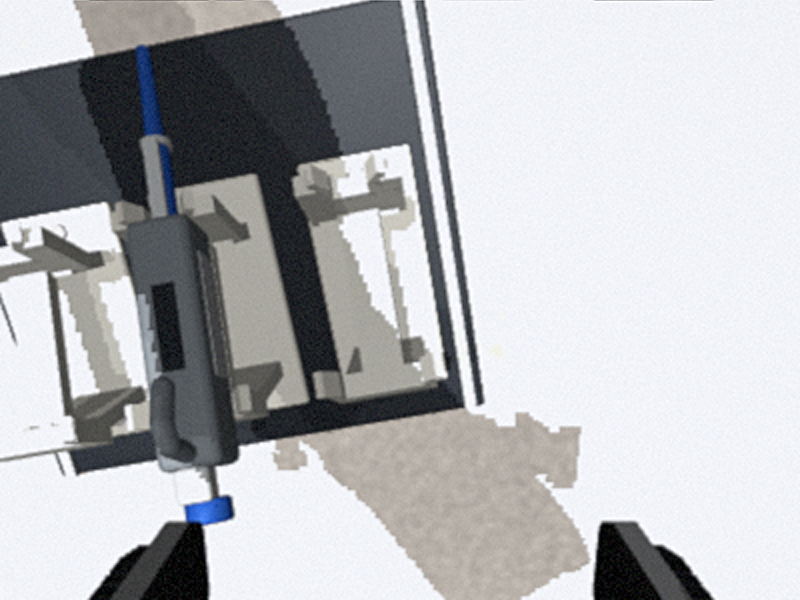

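The low-y cradle (fa crop, fork (308–430, 255)) has a slot about 60 px wide, roughly 24 mm, so it is the wide cradle. The high-y one (fb crop, fork (295–412, 190)) has a slot about 35 px wide, roughly 14 mm, so it is the free narrow one. The middle one is taken. Next I'll compute the geometry.

```bash
python3 - <<'E'
from h import *
d2=pickle.load(open("d2.pkl","rb")); d1=pickle.load(open("d1.pkl","rb")); d0=pickle.load(open("d0.pkl","rb"))
F=lambda n,u,v,z: ray(d2[n],u/2+120,v/2+40,z)
for z in (12,16):
  print("foot z",z)
  for n,pts in (("f1",[(315,222),(422,204),(458,438)]),("f1",[(466,195),(575,175)]),("f1",[(619,165),(731,145)]),("f2",[(297,166),(408,146),(446,380)]),("f2",[(258,176)])):
    P=[F(n,*p,z) for p in pts]; print(n,[p.round(1)[:2].tolist() for p in P],[round(float(np.linalg.norm(P[i+1]-P[i])),1) for i in range(len(P)-1)],)
print("plate z8")
P=[F("f1",255,92,8),F("f1",742,0,8),F("f1",350,473,8)];print(np.round(P,1),np.linalg.norm(P[1]-P[0]),np.linalg.norm(P[2]-P[0]),np.arctan2(*(P[2]-P[0])[[1,0]]))
print("parked nozzle, cap; home +")
s,c=np.sin(.38),np.cos(.38)
hz=lambda x,z:78+x*s+z*c
for n,a in (("f1",(517,45)),("f2",(142,47))): print(F(n,*a,hz(-117,14)).round(1))
# sub-pixel pipettes: segment bluish + handles
def pip(cam,box,zz):
    im=cam["pixels"]; x0,x1,y0,y1=box
    hsv=cv2.cvtColor(im,cv2.COLOR_RGB2HSV)[y0:y1,x0:x1]
    m=cv2.inRange(hsv,(105,120,40),(125,255,255))
    n,l,st,ce=cv2.connectedComponentsWithStats(m)
    for i in range(1,n):
        if st[i,4]>15:
            ys,xs=np.where(l==i); pts=np.c_[xs,ys]+[x0,y0]
            print("  ",st[i,4],(ce[i]+[x0,y0]).round(1),ray(cam,*(ce[i]+[x0,y0]),zz).round(1), "ext",[ray(cam,*pts[f(pts[:,1])],zz).round(1)[:2].tolist() for f in(np.argmin,np.argmax)])
for nm,cam,box in (("stout b",d1["b"],(240,380,150,375)),("stout top",d0["top"],(350,400,190,290)),("slim s",d1["s"],(280,370,150,375)),("slim b",d1["b"],(60,150,50,300)),("slim top",d0["top"],(450,490,235,340))):
    print(nm);pip(cam,box,15)
E
```

```text
foot z 12
f1 [[577.7, 50.8], [569.1, 104.3], [693.2, 125.2]] [54.2, 125.8]
f1 [[564.9, 126.1], [555.7, 179.3]] [54.0]
f1 [[551.1, 200.4], [542.1, 253.7]] [54.1]
f2 [[551.5, 199.9], [542.3, 254.1], [660.0, 275.0]] [55.0, 119.5]
f2 [[556.1, 180.5]] []
foot z 16
f1 [[577.5, 51.3], [569.1, 104.2], [691.7, 124.8]] [53.6, 124.3]
f1 [[564.9, 125.7], [555.7, 178.3]] [53.4]
f1 [[551.2, 199.2], [542.3, 251.9]] [53.4]
f2 [[551.6, 200.5], [542.6, 254.1], [658.9, 274.7]] [54.4, 118.1]
f2 [[556.2, 181.3]] []
plate z8
[[517.5  24.    8. ]
 [479.2 251.5   8. ]
 [715.8  64.6   8. ]] 230.70578726814796 202.39540727099913 0.20225870647474614
parked nozzle, cap; home +
[505.1 142.4  47.6]
[505.9 142.6  47.6]
stout b
   601 [280.1 202.7] [ 505.6 -159.    15. ] ext [[484.2, -163.0], [526.4, -158.7]]
   260 [300.8 239.4] [ 542.  -139.8   15. ] ext [[525.4, -143.2], [559.4, -136.8]]
   115 [288.3 244.1] [ 546.9 -152.2   15. ] ext [[531.5, -157.0], [562.6, -146.9]]
   44 [342.5 350.1] [669.2 -95.7  15. ] ext [[660.2, -94.3], [675.6, -102.7]]
stout top
   28 [361.2 199.1] [669.4 -98.5  15. ] ext [[674.0, -100
[... 247 characters left out ...]
8], [484.8, -161.4]]
slim s
   262 [336.8 195.3] [ 409.  -300.7   15. ] ext [[388.2, -297.2], [428.0, -304.9]]
   48 [322.4 233.9] [ 446.9 -314.1   15. ] ext [[431.0, -310.7], [461.6, -318.3]]
   50 [292.7 348.7] [ 578.3 -345.8   15. ] ext [[566.0, -347.4], [583.8, -344.5]]
slim b
   390 [112.6  91.4] [ 409. -300.   15.] ext [[388.6, -296.7], [428.1, -303.1]]
   191 [112.8 138.1] [ 447.5 -306.9   15. ] ext [[432.2, -304.8], [463.1, -312.3]]
   122 [103.9 272.9] [ 578.3 -339.9   15. ] ext [[570.7, -333.3], [582.8, -346.7]]
slim top
   30 [476.1 243.8] [ 578.6 -342.3   15. ] ext [[582.2, -335.9], [574.0, -348.4]]
   57 [457.3 324.1] [ 410.1 -300.6   15. ] ext [[428.7, -302.3], [389.9, -295.6]]
```

```bash
cat >> h.py <<'E'
from scipy.spatial.transform import Rotation as Ro
FL=Ro.from_matrix(np.diag([-1.,1,-1])).as_matrix()
P=dict(big=dict(o=[594.2,-124.8,0],yaw=.362,home=[632,87.8,78]),slim=dict(o=[501.3,-323.4,0],yaw=-.2436,home=[605.5,237.6,78]))
YC=.175; H=27.
def RP(yaw,sl): return Ro.from_euler("ZY",[yaw,-sl]).as_matrix()
def tcp(o,yaw,sl,off=(0,0,0),h=H):
    R=RP(yaw,sl); p=np.array(o,float)+R@(np.array(off,float)+[0,0,h])
    q=Ro.from_matrix(R@FL).as_quat(); return list(map(float,p)),[float(q[i]) for i in (3,0,1,2)]
E
cat > grasp.py <<'E'
import sys
from cell import arm,gripper_to,readout,vision
from h import *
k=sys.argv[1]; a=P[k]
for off in ((0,0,0),(7,0,85)): print("ik",np.round(arm.inverse_kinematics(*tcp(a["home"],YC,.38,off)),2))
gripper_to(62,40)
p,q=tcp(a["o"],a["yaw"],0)
arm.reach([p[0],p[1],180],q); arm.line_to([p[0],p[1],p[2]],feed=120)
print("down",readout.current_ft_force())
gripper_to(15,40); print("grip",readout.current_grip_width(),readout.current_grip_force())
arm.line_to([p[0],p[1],200],feed=120); arm.hold(.2)
print(readout.current_time(),readout.current_grip_width(),readout.current_grip_force(),readout.current_ft_force(),readout.current_qpos())
E
python3 grasp.py big
```

```text
ik [ 0.35  1.07 -1.04  2.    1.73  0.85  0.04]
ik [-0.2   0.67 -0.03  2.06  0.92  0.04  0.61]
down [-0.07490982  0.67846203 -0.78770993]
grip 33.194318157357785 41.76981568336487
12.4083 33.2222722863314 40.994433760643005 [-0.48525353  1.1079561  -1.84657366] [ 0.37992301  0.76225555 -0.44543821  1.66949402  0.42391796  0.80816742
  1.6778422 ]
```

```bash
cat > hover.py <<'E'
import sys
from cell import arm,readout,vision
from h import *
k=sys.argv[1]; a=P[k]
for z in (30,50,60,70,85): print(z,np.round(arm.inverse_kinematics(*tcp(a["home"],YC,.38,(7,0,z))),2))
p,q=tcp(a["home"],YC,.38,(7,0,70))
m,qm=tcp([a["home"][0]-40,a["home"][1]+(-60 if k=="big" else 0),190],YC,.38)
try:
    arm.reach(m,qm)
    arm.reach(p,q)
    print(readout.current_ee_pos()-np.array(p),readout.current_qpos().round(2))
    for n in ("wrist","top"):
        c=vision.read_camera(n); cv2.imwrite(f"pics/hov_{k}_{n}.png",cv2.convertScaleAbs(c["pixels"][:,:,::-1],alpha=1.4)); pickle.dump(c,open(f"hov_{k}_{n}.pkl","wb"))
except arm.Unreachable as e: print("U",e)
print(readout.current_time(),readout.current_grip_width(),readout.current_ft_force())
E
python3 hover.py big
```

```text
30 [-0.03  0.79 -0.31  2.03  1.75  0.24 -0.17]
50 [ 0.44  1.07 -1.26  2.01  1.63  1.01  0.13]
60 [ 0.44  1.05 -1.26  2.02  1.61  1.    0.13]
70 [ 0.44  1.02 -1.26  2.03  1.59  0.99  0.14]
85 [-0.1   0.67 -0.2   2.06  1.33  0.15  0.22]
[ 0.21517571 -1.69739084 -0.53444805] [ 0.27  0.83 -0.83  2.03  1.54  0.6   0.1 ]
14.2167 33.19676597114475 [-0.4616046   0.263149   -1.19463287]
```

View pics/hov_big_wrist.png

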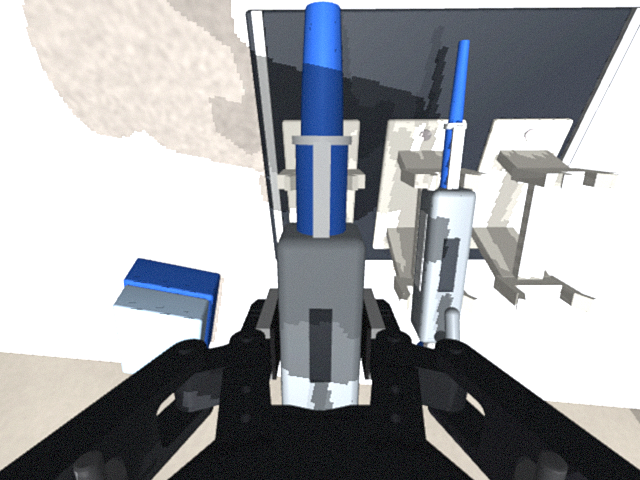

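The hover view shows the stout pipette (axis at column 322) centred over the wide fork, whose prongs are at 282 and 362 (centre 322), and square to it. I'll check how far the shoulder sits along the axis, then lower and slide.

```bash
cat > place.py <<'E'
import sys
from cell import arm,gripper_to,readout,vision
from h import *
k=sys.argv[1]; a=P[k]; R=RP(YC,.38)
c=pickle.load(open(f"hov_{k}_wrist.pkl","rb"))
o=np.array(a["home"])+R@[7,0,70]
hz={"big":30,"slim":28}[k]
print("pred shoulder top",proj(c,o+R@[-40,0,hz]).round(1),"nozzle",proj(c,o+R@[-117,0,hz/2]).round(1))
print("err after settle",np.round(readout.current_ee_pos()-np.array(tcp(a["home"],YC,.38,(7,0,70))[0]),2))
def go(x,z,f=40): arm.line_to(tcp(a["home"],YC,.38,(x,0,z))[0],feed=f)
if len(sys.argv)>2:
    go(7,12,100); arm.hold(.1); f0=np.array(readout.current_ft_force()); go(7,4)
    F=lambda: R.T@(np.array(readout.current_ft_force())-f0)
    print("pipette-frame force at z4",F().round(1))
    z=4.
    while z>-3:
        z-=1; go(7,z,25); f=F()
        if f[2]>4: break
    print("z",z,f.round(1)); x=7.
    while x>-6:
        x-=1; go(x,z,25); f=F()
        if f[0]>6: break
    print("x",x,f.round(1), readout.current_time())
    np.save("xz.npy",[x,z])
E
python3 place.py big
```

```text
pred shoulder top [321.6 243.4] nozzle [321.3   9.3]
err after settle [-0.04 -0.99 -0.2 ]
```

```bash
python3 place.py big go
```

```text
pred shoulder top [321.6 243.4] nozzle [321.3   9.3]
err after settle [-0.04 -0.99 -0.2 ]
pipette-frame force at z4 [0.3 1.3 0.4]
z 0.0 [ 0.1 -0.3 11.3]
x -5.0 [ 7.1 -0.   5.3] 19.4
```

```bash
python3 - <<'E'
from cell import vision,readout
from h import *
c=vision.read_camera("wrist"); s=vision.read_camera("scene"); t=vision.read_camera("top")
a=P["big"];R=RP(YC,.38);print(R.T@(np.array(readout.current_ee_pos())-tcp(a["home"],YC,.38)[0]),readout.current_grip_width(),readout.current_ft_force())
g=lambda i:cv2.convertScaleAbs(i[:,:,::-1],alpha=1.4)
o=np.zeros((600,800,3),np.uint8)
o[:480,:480]=cv2.resize(g(c["pixels"])[80:320,200:440],None,fx=2,fy=2)
o[:300,485:785]=cv2.resize(g(s["pixels"])[150:270,315:435],None,fx=2.5,fy=2.5,interpolation=2)
o[305:595,485:785]=cv2.resize(g(t["pixels"])[160:276,210:330],(300,290),interpolation=2)
cv2.imwrite("pics/pl_big.png",o)
E
```

```text
[-0.16244835  0.70506944  1.07807092] 33.14796551098491 [4.19757965 0.81612279 6.50183422]
```

View pics/pl_big.png

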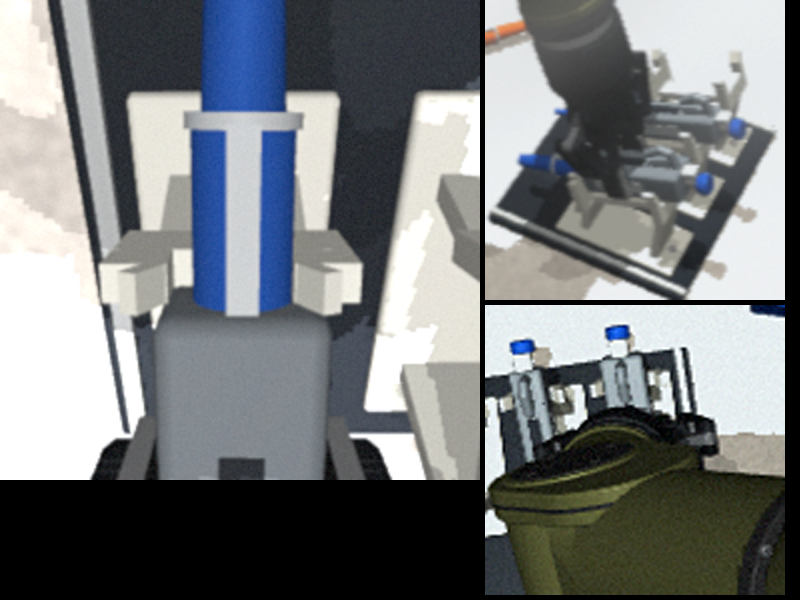

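The shaft is down in the fork, and the shoulder edge (crop row 300) meets the prongs. The measured TCP is 0.2 mm from nominal along the slope and 1 mm above it. The 5 mm of command was just compliance against the fork, so I'll relax the push, release, back off and check.

```bash
cat > release.py <<'E'
import sys
from cell import arm,gripper_to,readout,vision
from h import *
k=sys.argv[1]; a=P[k]; R=RP(YC,.38)
x,z=map(float,sys.argv[2:4])
T=lambda x,z: tcp(a["home"],YC,.38,(x,0,z))[0]
arm.line_to(T(x,z),feed=20); arm.hold(.1); print("before",readout.current_ft_force())
gripper_to(54); arm.hold(.2); print("open",readout.current_ft_force(),readout.current_grip_width())
arm.line_to(T(x,z+90),feed=120); arm.hold(.1)
c=vision.read_camera("wrist"); cv2.imwrite(f"pics/rel_{k}.png",cv2.convertScaleAbs(c["pixels"][:,:,::-1],alpha=1.3))
o=np.array(a["home"]); h={"big":30,"slim":28}[k]
print("pred nozzle",proj(c,o+R@[-117,0,h/2]).round(1),"shoulder top",proj(c,o+R@[-40,0,h]).round(1),"err",np.round(R.T@(readout.current_ee_pos()-np.array(T(x,z+90))),2))
hsv=cv2.cvtColor(c["pixels"],cv2.COLOR_RGB2HSV); m=cv2.inRange(hsv,(105,120,40),(125,255,255))
n,l,st,ce=cv2.connectedComponentsWithStats(m)
for i in range(1,n):
    if st[i,4]>60: print(st[i],ce[i].round(1))
print("pred blue nozzle cone", proj(c,o+R@[-95,0,h/2+4]).round(1),readout.current_time())
E
python3 release.py big -1.5 0.5
```

```text
before [2.17336458 1.13395409 4.48994613]
open [-0.5106206   0.50067863 -0.36112874] 53.90504516398313
pred nozzle [318.5  68. ] shoulder top [318.5 201.2] err [-0.43 -0.09 -0.66]
[ 310   65   25   75 1734] [322.3 103.3]
[433  66  18  73 831] [441.9 103.7]
[307 145  10  54 518] [311.6 171.1]
[426 145  10  53 268] [430.3 170.6]
[327 146  10  53 477] [331.9 172. ]
[ 135  259   89   77 2356] [183.  281.7]
pred blue nozzle cone [318.5 107.3] 21.5583
```

View pics/rel_big.png

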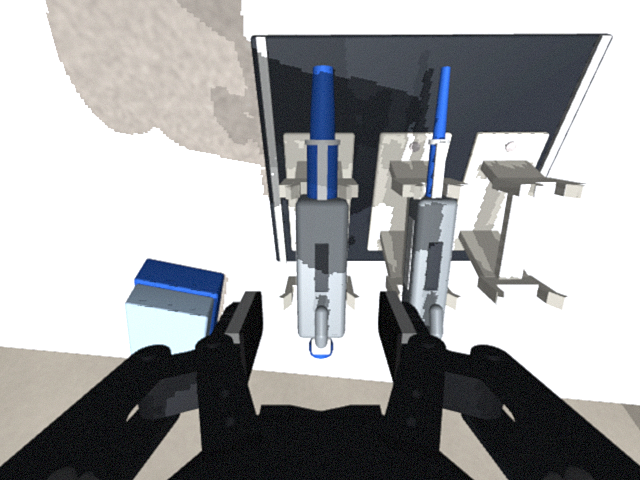

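The stout pipette is parked with its nozzle at row 66, level with the already parked one, and its shoulder at the fork. Next is the slim pipette: top view (468,270), thin shaft, grey handle. The yellow look-alike at (395,375) stays where it is.

```bash
python3 - <<'E'
from cell import arm
from h import *
p,q=tcp([560,40,230],YC,.2); arm.reach(p,q)
E
python3 grasp.py slim && python3 hover.py slim
```

```text
ik [-0.43  0.85 -0.12  1.98  1.82  0.22 -0.54]
ik [-0.32  0.7  -0.32  2.01  1.32  0.35 -0.03]
down [ 0.39445601 -0.01565979  0.61949204]
grip 25.38445639969972 41.26818358898163
27.5667 25.170340627361405 40.686213970184326 [-0.88386766  0.02005677 -0.32069655] [ 0.89300945  0.80919723 -0.72479547  1.69460187  0.6596078   0.89904998
  1.22165694]
30 [ 0.13  1.13 -1.26  1.96  1.66  1.15 -0.11]
50 [ 0.13  1.08 -1.26  1.97  1.62  1.13 -0.11]
60 [-0.59  0.74  0.12  2.01  0.88  0.05  0.36]
70 [-0.57  0.72  0.09  2.02  0.92  0.08  0.32]
85 [-0.54  0.69  0.02  2.02  0.97  0.14  0.28]
[ 0.06001066 -1.50889423 -1.07278054] [-0.53  0.72  0.02  2.01  1.13  0.13  0.12]
30.0083 25.382178545805555 [ 1.98371421e-05  2.10334046e-01 -1.38435484e+00]
```

View pics/hov_slim_wrist.png

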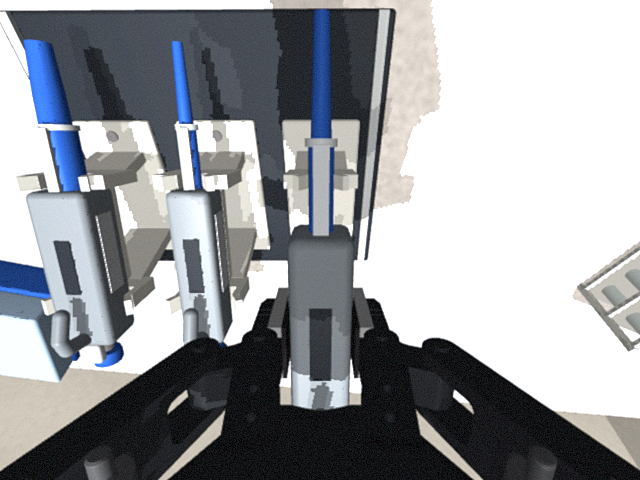

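The slim pipette is held straight (axis at column 321) and centred over the narrow fork (284–358, centre 321). Now I'll lower it.

```bash
python3 place.py slim go; python3 - <<'E'
from cell import readout
from h import *
a=P["slim"];R=RP(YC,.38);print(R.T@(np.array(readout.current_ee_pos())-tcp(a["home"],YC,.38)[0]),readout.current_grip_width(),readout.current_ft_force())
E
```

```text
pred shoulder top [321.1 242.8] nozzle [321.2  11. ]
err after settle [ 0.13 -0.11  0.72]
pipette-frame force at z4 [ 1.   1.5 -0.7]
z 0.0 [-0.8  0.8 10.8]
x -6.0 [6.4 1.1 5.1] 35.5833
[-1.49297754  0.0543364   0.9376731 ] 25.206691325741343 [3.77489148 1.54049002 5.79030535]
```

Same signature as the first: contact along the slope at x of about −1.5 mm, with the pipette seated at z of about 1 mm. Relax, release and check.

```bash
python3 release.py slim -2.8 0.5
```

```text
before [0.40861494 0.012064   5.33328926]
open [ 0.35710753 -0.15143915 -0.25878913] 53.909987286083236
pred nozzle [318.6  70.4] shoulder top [318.6 202.3] err [-0.33 -0.07 -0.52]
[  54   67   41   74 1996] [ 73.6 105.1]
[315  67  13  74 813] [320.9 104.4]
[186  68  18  73 830] [193.9 105.5]
[  77  147   30   54 1144] [ 92.1 171.9]
[201 147  11  52 263] [206.  172.3]
[314 146   2  52 104] [314.5 171.5]
[326 147   2  51  85] [326.6 175.4]
[   0  260   74   38 1996] [ 35.4 279. ]
[113 337  25  23 243] [128.  349.6]
[309 343  23  15  95] [320.3 352.7]
pred blue nozzle cone [318.6 109.4] 37.7333
```

View pics/rel_slim.png

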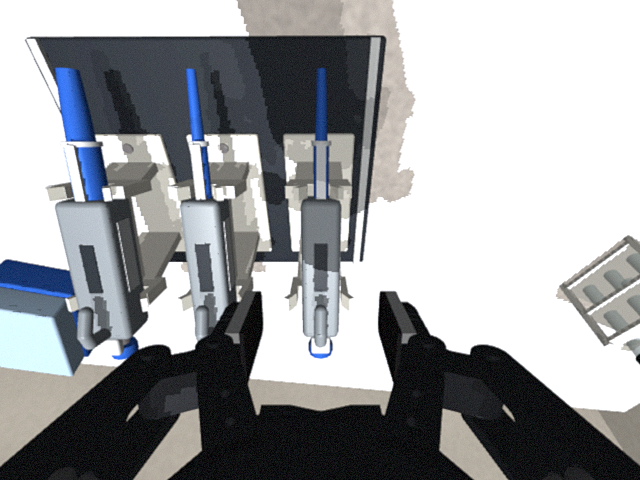

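All three pipettes lie alike, with nozzles at rows 67–68 and shoulders level at about row 200. The slim one is square in the narrow cradle and the gripper is clear, so I'm handing in.

```bash
python3 -c "
from cell import workorder,arm
arm.hold(.3); print(workorder.close_job())"
```

```text
the job is handed in; nothing more can be done
None
```

Both pipettes are parked and let go, the stout one in the wide cradle and the slim one in the empty narrow cradle, and the job was handed in at about 38 s; no verdict was returned.

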